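# Seat the tenoned divider in the routed board

## Task

Take the plywood divider with six tenons out of its stand and seat it in the row of six slots in the black board, every tenon in its own slot, pressed gently but fully home so that its shoulders are down on the board all along. The board was clamped anywhere between the end fences of its fixture, so the slots are not exactly where the fixture suggests: feel for them rather than force the divider down; then let go of it. Leave the other divider, and everything else on the bench, where they are.

Things in the scene. Friction and masses are not known exactly. Their poses are not given: they have to be found in the camera images.
- divider_mid (a point): The divider to seat, at its centre (z up): plywood, 12 mm thick (x), 142 long (y), 64 high, 0.11 kg. Below the 50 mm plain panel (straight top edge), which is gripped across its thickness, hang six tenons 14 deep, 10 long (y), 12 thick, pitch 24, symmetrical (either way round fits); last 4 mm 1.5 thinner, 0.6 shorter. Centre is 32 mm above the tenon tips, 18 above the shoulders, 32 below the top edge.
- divider: The same divider, origin 32 mm lower, at the tenon tips, midway.
- other_mid (a point): The other divider, not to be used or moved: same size but with four tenons (pitch 32 mm) and a wide notch, 60 by 16 mm, in the middle of its top edge; in the other stand. Point at its centre, 32 mm above its tenon tips. Which stand is nearer varies.
- bed: Fixed aluminium bed 150 (x) by 240 (y) mm, origin under its centre on the bench, z up. Side rails to 26 mm high, dark end fences to 34 mm at y = +-114. In it a black board, clamped somewhere between the fences, 112 (x) by 176 (y) mm, top 30 mm above the origin, with six slots in a row along y. With the divider home, its shoulders rest on the board and its centre is 48 mm above this origin.
- bed_mid (a point): Nominal middle of the slot row, on the board's top face (axes as the bed). Slots: pitch 24, 14.2 mm wide (x), 11.6 long (y), 16 deep, rims eased by 0.5 mm. In x the row is true; along y the real row is off this point by an unmeasured amount, up to 15 mm either way: find it by touch or sight. More than 70 N on the board spoils it.
- slot_feel (a point): A point under the middle of the bed, 10 mm above the bench; listed only to tell how the slots feel: sprung pads in the -x walls of the 2nd and 5th slots rub on the tenons from about 7 mm deep on, so that the push down needed from there is about 3 to 12 N. They do not push the divider out again.
- stand_a: Fixed grey stand of the six-tenon divider, 56 (x) by 160 (y) mm, origin under its centre on the bench. Groove along y, 14.4 mm wide, between rails that rise to 14 mm; the tenon tips stand on its floor, 6 mm above the bench.
- stand_b: Fixed stand like stand_a; it holds the other (four-tenon) divider.
- nut: Bystander: steel collar 24 mm across, 12 mm high, lying on the black board near one end of it, 34 to 42 mm to the bed's +x side of the slot row; origin under its centre.
- wrench: Bystander: steel wrench 170 mm long lying on the right, beyond the bed.
- offcut: Bystander: plywood offcut 50 x 110 x 18 mm lying on the left, origin under its centre.
- jar: Bystander: glass jar 64 mm across, 85 mm high, behind; origin under its centre.
- can: Bystander: metal can 58 mm across, 150 mm high, behind; origin under its centre.
- brush: Bystander: bench brush 200 mm long, behind.
- block: Bystander: rubber sanding block 60 x 35 x 35 mm, behind; origin under its centre.
Mind the look-alikes: they are no part of the job. Leave any pink look-alike of the divider alone.

How it is judged (in metres and radians):
On the way, in this order (a step that is already met when the one before it is completed fails the run):
1. the divider is lifted clear out of its stand (centre more than 65 mm above the bench) (height (world z) of divider_mid above 0.065 m), for 0.1 s.
2. all six tenons have entered the slots, at least 5 mm deep, upright (x of divider_mid in the frame of bed between -0.004 and 0.004 m and y of divider_mid in the frame of bed between -0.018 and 0.018 m and angle between the y axis of divider_mid and the y axis of bed, either way round below 0.05 rad and z of divider_mid in the frame of bed below 0.057 m and angle between divider_mid's own z axis and vertical below 0.06 rad), for 0.1 s.
At the end, for the whole second after the job is handed in: The six-tenon divider stands released and at rest in the slot row: its centre less than 50 mm above the bed's origin (shoulders within 2 mm of the board top), within 4 mm of the bed's centre line across and 18 mm along, parallel to the row within 0.05 rad, upright within 0.035 rad (x of divider_mid in the frame of bed between -0.004 and 0.004 m and y of divider_mid in the frame of bed between -0.018 and 0.018 m and angle between the y axis of divider_mid and the y axis of bed, either way round below 0.05 rad and z of divider_mid in the frame of bed between 0.045 and 0.05 m and angle between divider_mid's own z axis and vertical below 0.035 rad and linear speed of divider below 0.02 m/s and contact force between the fingers and divider below 0.2 N); the robot touches nothing.
It fails at once if the divider is forced: more than 70 N between it and the board or bed (contact force between divider and bed above 70 N).
It fails at once if the robot itself bears on the bed or board with more than 15 N (contact force between any of the fingers, the arm and bed above 15 N).
It fails at once if the other divider is moved by more than 15 mm (distance of other_mid from where it was at the start of the episode above 0.015 m).
It fails at once if a bystander is moved by more than 20 mm (distance of any of nut, wrench, offcut, jar, can, brush, block from where it was at the start of the episode above 0.02 m).
It also fails if it takes over 72 s, if anything falls off the work surface, if the arm or the gripper's body presses on something with over 40 N, if the wrist force passes 120 N, or if a joint passes its speed limit or range.

## Robot

A 7-joint arm with a two-finger parallel gripper is mounted at the origin on the work surface. World frame = base frame: x ahead of the robot, y to its left, z up, the work surface at z = 0. Lengths are in m, angles in degrees, forces in N, time in s.
With the tool pointing down it reaches from about 0.35 to 0.9 m from the base axis. Payload 19.9 kg.
Tool frame: the origin (TCP) lies on the centre line of the jaws, within the pads' length; the fingertips stand 25 mm ahead of it and the grasp point (between the pads) lies 6 mm ahead of it (tip_reach is the distance from the TCP to the fingertips, in m); x points along the fingers, y is the direction in which the jaws open and shut, and the axes are right-handed (so a half turn about x gives the same grasp; the last joint's range is limited). The gripper opens to 94 mm and grips with 3 to 60 N. Pads are 16 mm wide; open, the fingers measure 119 mm over their backs; the gripper's body (75 mm by 177 mm) begins 78 mm behind the grasp point.
Start: joints at [-75.716, 23.915, -0.59, 92.452, 0.269, 63.638, -3.037], TCP at [0.179, 0.599, 0.23] pointing down, gripper open.
Joint ranges: [-161.28, 161.28], [-22.2, 115.67], [-73.04, 71.86], [3.21, 147.25], [-68.34, 248.33], [10.77, 114.83], [-161.83, 161.83]. Speed limits (degrees/s): [108.29, 108.29, 136.94, 136.94, 172.46, 172.46, 172.46].

## Interface

Orientations are given as [roll, pitch, yaw] about the fixed x, y, z axes, in that order (R = Rz(yaw) Ry(pitch) Rx(roll)).
In Python, from rig import get_state, read_camera, calibration, close_job, boxes_of, tip_reach gives the robot as it stands. The module is installed in compiled form; this text tells all that it offers.
- The arm moves only by the shell command python3 -m jog 'ROWS' [FORCE]. ROWS is JSON, a list of rows, each an object of numbers: "wx", "wy", "wz": the turn, a rotation vector about the world's x, y, z in degrees; "tx", "ty", "tz": the shift along the world's x, y, z in cm; "jaw": the closure in counts, from 0 (fully open) to 255 (shut). In form: [{"wx": .., "wy": .., "wz": .., "tx": .., "ty": .., "tz": .., "jaw": ..}, ...]. A call has 1 to 12 rows; each row is the pose to reach, as a shift and turn from the pose commanded when the call began; what a row does not reach only later rows make up. A row lasts 1/8 s, in which the tool goes at most 62.5 mm and 10.7 degrees, less where a joint would pass 70% of its speed; a pose out of reach is approached as far as the arm can. A call with a gripper value outside its range is refused whole. The fingers move at their own pace and stop on an object; FORCE is the grip in N (left out, the last holds). Time passes only in rows, so rows that repeat a pose let the fingers close. It gives the time, the measured TCP pose, the force and the opening at its end, in the units of the state.
- get_state(): the state, without advancing time (a new reading comes with each control period).
- read_camera(name): name is "scene" or "top"; returns the picture (480x640x3 uint8, red, green, blue); there is no depth.
- calibration(name): a dict with "fov_y" (degrees; the focal length in pixels is half the picture's height over the tangent of half this angle, whatever the lens; pixels are square), "cx", "cy" (the principal point, pixels), "T" (4x4, takes a point from camera to world coordinates). Camera axes: x right, y up, looking along -z (the intrinsics and any distortion apply to the point x, -y, -z); pixel columns grow to the right and rows downward; lengths in m; the calibration is good to about 2 mm. A picture is of the moment at which its call begins. calibration takes no time and is no camera call.
- close_job(): hands the job in, once; it reports no verdict.
Trained networks look in the newest picture that a camera, given by its name, has taken for a name from the list of things; names that differ only in an ending like _2 or _b are one class to them, and where a whole thing is asked for, a point or a joint stands for the part that bears it (a point fixed in the world has none). Each returns a list of dicts, best first, with "p" (0 to 1); they miss things now and then, are a little off and sometimes report something else, mostly with a low value. They report only what shows in the picture. A call takes as long as a camera call. They do not tell look-alikes from the thing itself.
- boxes_of(target, camera): "location" ([row, column] in pixels, amid what is visible of it).
The state is a dict: "time_s": time; "joint_pos": joint angles; "joint_vel": joint speeds; "joint_torque": joint torques, N m; "ee_pos": TCP position; "tcp_rot": TCP orientation; "ft_force": force on the tool from outside, world axes, zero at the start; "ft_torque": the same for the moment, N m; "finger_gap": opening from 0.0 (shut) to 1.0 (fully open).
Only numpy, scipy, OpenCV 4.12 (cv2) and the standard library are available. Lean on these libraries where they do the work, as an engineer would, in place of code of your own. Each camera call takes 0.05 s, during which the arm holds its last target. There are 200 camera calls.

## Working session

There is one attempt and no reset: what is moved stays moved. The work goes in short steps, Python scripts to look and compute and a shell command to move; the robot and the scene stay as the last step left them, time stands still between calls to the robot, and variables do not carry over. Pictures are saved under pics/ and viewed, about 8 in all and at most 12, crops included, and the job is handed in when it is done.

```bash
mkdir -p pics; cat > h.py <<'E'
from rig import *
import numpy as np, cv2
def ray(cam,r,c,z):
    k=calibration(cam);f=240/np.tan(np.radians(k['fov_y'])/2);T=np.array(k['T'])
    d=T[:3,:3]@np.array([(c-k['cx'])/f,-(r-k['cy'])/f,-1]);o=T[:3,3]
    return o+d*(z-o[2])/d[2]
def proj(cam,p):
    k=calibration(cam);f=240/np.tan(np.radians(k['fov_y'])/2);T=np.array(k['T'])
    q=T[:3,:3].T@(np.array(p)-T[:3,3]);return k['cy']-f*q[1]/-q[2],k['cx']+f*q[0]/-q[2]
E
python3 - <<'E'
from h import *
for c in ("scene","top"):
    im=read_camera(c);cv2.imwrite(f"pics/{c}0.png",im[:,:,::-1]);k=calibration(c);print(c,{a:k[a] for a in k if a!='T'},np.round(k['T'],3).tolist())
    for t,z in (("divider",.06),("divider_mid",.038),("other_mid",.038),("bed",.03),("stand_a",.01),("nut",.042)):
        for b in boxes_of(t,c)[:4]: print(t,b,np.round(ray(c,*b["location"],z),3))
print(get_state())
E
```

```text
scene {'fov_y': 46.523011198593004, 'cx': 313.9859833283248, 'cy': 241.49880079903784} [[-0.301, -0.789, 0.536, 1.189], [0.953, -0.243, 0.179, 0.214], [-0.011, 0.565, 0.825, 1.044], [0.0, 0.0, 0.0, 1.0]]
divider {'location': [238.7, 415.8], 'p': 0.84} [0.478 0.207 0.06 ]
divider {'location': [189.6, 405.9], 'p': 0.74} [0.351 0.157 0.06 ]
divider {'location': [202.6, 496.1], 'p': 0.6} [0.329 0.358 0.06 ]
divider_mid {'location': [188.8, 407.0], 'p': 0.95} [0.329 0.158 0.038]
divider_mid {'location': [202.0, 491.9], 'p': 0.92} [0.311 0.352 0.038]
divider_mid {'location': [239.2, 415.6], 'p': 0.85} [0.464 0.206 0.038]
other_mid {'location': [298.9, 386.5], 'p': 0.55} [0.627 0.18  0.038]
bed {'location': [213.4, 224.7], 'p': 0.95} [ 0.516 -0.224  0.03 ]
bed {'location': [362.0, 437.4], 'p': 0.68} [0.727 0.304 0.03 ]
stand_a {'location': [308.8, 384.7], 'p': 0.86} [0.635 0.181 0.01 ]
stand_a {'location': [253.9, 409.9], 'p': 0.75} [0.486 0.202 0.01 ]
stand_a {'location': [210.3, 224.5], 'p': 0.34} [ 0.494 -0.237  0.01 ]
top {'fov_y': 49.70141235652846, 'cx': 330.218133827087, 'cy': 237.00
[... 1011 characters left out ...]
9 0.204 0.042]
{'time_s': 0.7, 'joint_pos': array([-75.71407952,  23.91493164,  -0.58946979,  92.45291478,
         0.2691377 ,  63.63902778,  -3.03808431]), 'joint_vel': array([-0.07437931,  0.04700181, -0.03685048,  0.03933767, -0.00248086,
       -0.06206302,  0.10261715]), 'joint_torque': array([-5.52590827e-04, -8.50847912e+01,  6.38002250e-01, -4.26227081e+01,
       -4.87703271e-02,  1.35064582e-02,  7.49635046e-05]), 'ee_pos': array([0.17921714, 0.59872694, 0.23042544]), 'tcp_rot': array([-65.31720467,  89.99407897, -81.98281591]), 'ft_force': array([-1.59370099, -0.56162876, -1.10866451]), 'ft_torque': array([-0.02732795,  0.00817381,  0.00132955]), 'finger_gap': 0.9987389019539344}
```

View pics/scene0.png

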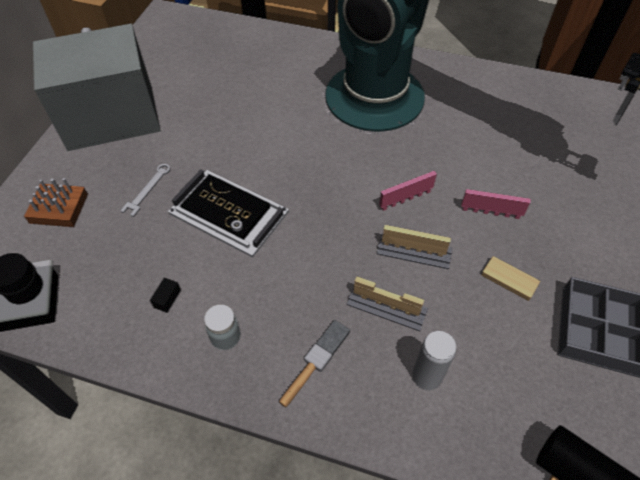

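View pics/top0.png

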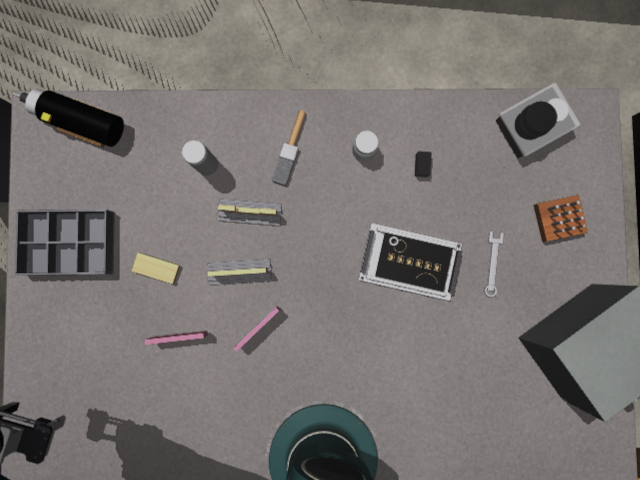

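The six-tenon divider is the plain-topped one in the nearer stand: top (270,237), scene (240,416). The other divider has the notch and stands further off. The slots show at top (263,414), and the pink pieces are decoys. Next I'll measure more finely.

```bash
cat > m.py <<'E'
from h import *
t=cv2.imread("pics/top0.png");s=cv2.imread("pics/scene0.png")
A=cv2.resize(t[215:310,350:475],None,fx=6,fy=6,interpolation=cv2.INTER_CUBIC)
B=cv2.resize(t[250:295,195:285],None,fx=6,fy=6,interpolation=cv2.INTER_CUBIC)
cv2.imwrite("pics/a.png",A)
def blobs(im,box,mn,mx,sat):
    r0,r1,c0,c1=box;h=cv2.cvtColor(im[r0:r1,c0:c1],cv2.COLOR_BGR2HSV)
    m=((h[...,0]>10)&(h[...,0]<35)&(h[...,1]>sat)&(h[...,2]>70)).astype(np.uint8)
    n,l,st,ce=cv2.connectedComponentsWithStats(m)
    return [(st[i,4],ce[i][1]+r0,ce[i][0]+c0,(l==i)) for i in range(1,n) if mn<=st[i,4]<=mx]
for nm,im,box,db in (("top",t,(235,290,380,450),(255,290,200,280)),("scene",s,(180,240,190,260),(225,258,380,455))):
    for b in blobs(im,box,8,90,60): print(nm,b[0],np.round(b[1:3],1),np.round(ray(nm,b[1],b[2],.018),4),np.round(ray(nm,b[1],b[2],.03),4))
    for b in blobs(im,db,80,3000,60):
        ys,xs=np.nonzero(b[3]);(c,wh,an)=cv2.minAreaRect(np.c_[xs+db[2],ys+db[0]].astype(np.float32))
        P=[np.round(ray(nm,q[1],q[0],.07),4).tolist() for q in cv2.boxPoints((c,wh,an))]
        print(nm,"div",b[0],c,wh,P,np.round(ray(nm,c[1],c[0],.07),4))
E
python3 m.py
```

```text
top 43 [256.5 390.7] [ 0.5043 -0.1787  0.018 ] [ 0.504 -0.177  0.03 ]
top 35 [258.9 399.8] [ 0.4979 -0.202   0.018 ] [ 0.4976 -0.2002  0.03  ]
top 36 [261.  408.9] [ 0.4922 -0.2251  0.018 ] [ 0.492 -0.223  0.03 ]
top 39 [263.1 418.1] [ 0.4867 -0.2485  0.018 ] [ 0.4866 -0.2462  0.03  ]
top 32 [264.8 427.3] [ 0.482  -0.2721  0.018 ] [ 0.4819 -0.2695  0.03  ]
top 33 [267.  436.1] [ 0.476  -0.2946  0.018 ] [ 0.4759 -0.2919  0.03  ]
top div 123 (229.47666931152344, 272.1264953613281) (4.304101943969727, 43.1033935546875) [[0.4724, 0.2746, 0.07], [0.4776, 0.1705, 0.07], [0.4672, 0.1698, 0.07], [0.462, 0.274, 0.07]] [0.4698 0.2223 0.07  ]
scene 12 [203.8 219.8] [ 0.4849 -0.2517  0.018 ] [ 0.4931 -0.2463  0.03  ]
scene 9 [203.4 230.7] [ 0.4765 -0.2276  0.018 ] [ 0.4849 -0.2224  0.03  ]
scene 12 [207.9 227.9] [ 0.4907 -0.2286  0.018 ] [ 0.4989 -0.2235  0.03  ]
scene 12 [211.9 236.2] [ 0.496  -0.2058  0.018 ] [ 0.5041 -0.2009  0.03  ]
scene 8 [216.5 246. ] [ 0.5017 -0.1791  0.018 ] [ 0.5097 -0.1745  0.03  ]
scene div 1209 (415.2884521484375, 240.5576934814453) (66.67947387695312, 19.415494918823242) [[0.5195, 0.1386, 0.07], [0.4688, 0.1347, 0.07], [0.4616, 0.2749, 0.07], [0.5116, 0.2755, 0.07]] [0.4907 0.2066 0.07  ]
```

View pics/a.png

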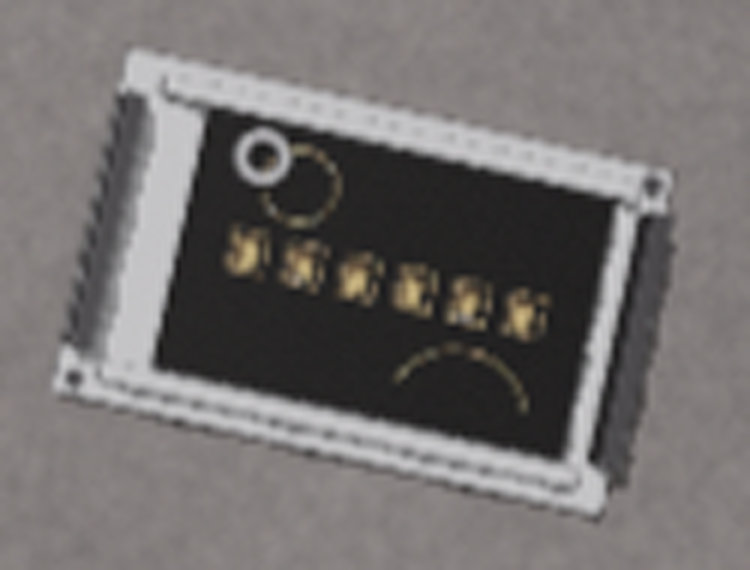

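```bash
cat > m2.py <<'E'
from h import *
from scipy.spatial.transform import Rotation as Ro
t=cv2.imread("pics/top0.png")
g=t.max(2)
# board: dark region, long edges
m=(g[225:300,360:465]<60).astype(np.uint8); m=cv2.morphologyEx(m,cv2.MORPH_CLOSE,np.ones((9,9)))
n,l,st,ce=cv2.connectedComponentsWithStats(m);i=1+st[1:,4].argmax();ys,xs=np.nonzero(l==i)
c,wh,an=cv2.minAreaRect(np.c_[xs+360,ys+225].astype(np.float32))
P=[ray("top",q[1],q[0],.03) for q in cv2.boxPoints((c,wh,an))]
print("board",st[i,4],wh,np.round(P,4).tolist(),np.round(np.mean(P,0),4))
for a,b in ((0,1),(1,2),(2,3),(3,0)):
    d=P[b]-P[a]; print(round(np.hypot(*d[:2]),4),round(np.degrees(np.arctan2(-d[0],d[1])),2))
# divider top edge: bright yellow pixels
h=cv2.cvtColor(t,cv2.COLOR_BGR2HSV)[255:290,200:280];print()
mm=((h[...,0]>15)&(h[...,0]<35)&(h[...,1]>45)&(h[...,2]>110)).astype(np.uint8)
ys,xs=np.nonzero(mm);print(len(ys),xs.min()+200,xs.max()+200)
p=np.c_[xs+200.,ys+255.];W=np.array([ray("top",q[1],q[0],.07) for q in p]);mid=W.mean(0)
k=np.polyfit(W[:,1],W[:,0],1);print("div top mean",mid,"yaw",np.degrees(np.arctan(-k[0])),"y range",W[:,1].min(),W[:,1].max(), "resid", np.std(W[:,0]-np.polyval(k,W[:,1])))
cv2.imwrite("pics/b.png",np.vstack([cv2.resize(t[250:295,195:285],None,fx=8,fy=8,interpolation=cv2.INTER_CUBIC),cv2.resize(mm*255,(720,240))[:,:,None].repeat(3,2)]))
R=Ro.from_euler("xyz",get_state()["tcp_rot"],degrees=True).as_matrix();print(np.round(R,3), "jaw angle",np.degrees(np.arctan2(R[1,1],R[0,1])))
E
python3 m2.py
```

```text
board 3324 (76.30232238769531, 44.07246017456055) [[0.4568, -0.136, 0.03], [0.5651, -0.1632, 0.03], [0.5193, -0.3517, 0.03], [0.4111, -0.3233, 0.03]] [ 0.4881 -0.2435  0.03  ]
0.1117 -104.11
0.1939 166.33
0.1118 75.3
0.1928 -13.7

291 207 265
div top mean [0.47043465 0.2057124  0.07      ] yaw 2.7643896184340098 y range 0.1360979934984386 0.27663603919825064 resid 0.0034872193137362104
[[ 0.     0.287  0.958]
 [-0.     0.958 -0.287]
 [-1.    -0.     0.   ]] jaw angle 73.33438864182159
```

View pics/b.png

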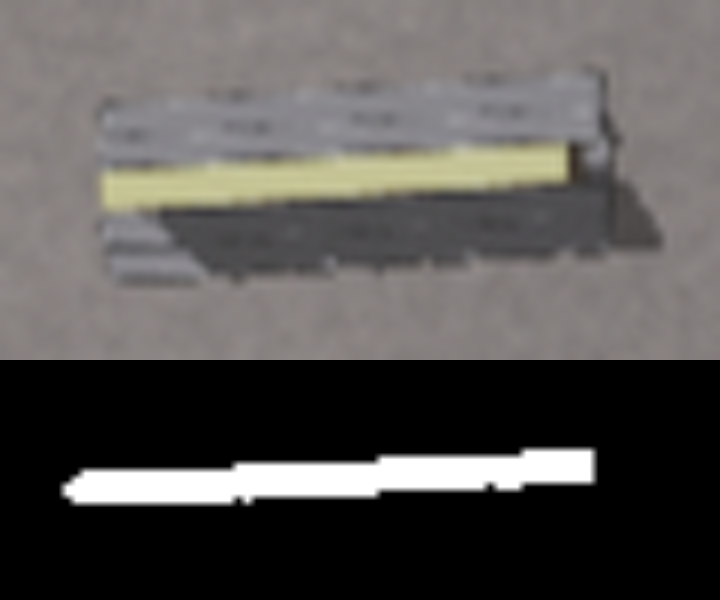

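```bash
python3 -m jog '[{"tx":6,"ty":-8,"wz":-10},{"tx":11,"ty":-15,"wz":-20},{"tx":16,"ty":-22,"wz":-30},{"tx":21,"ty":-28,"wz":-40},{"tx":26,"ty":-35,"wz":-50},{"tx":29.1,"ty":-39.3,"wz":-60},{"tx":29.1,"ty":-39.3,"tz":-5,"wz":-70.5},{"tx":29.1,"ty":-39.3,"tz":-9,"wz":-70.5},{"tx":29.1,"ty":-39.3,"tz":-9,"wz":-70.5},{"tx":29.1,"ty":-39.3,"tz":-9,"wz":-70.5},{"tx":29.1,"ty":-39.3,"tz":-9,"wz":-70.5}]'
python3 - <<'E'
from h import *
from scipy.spatial.transform import Rotation as Ro
s=get_state();R=Ro.from_euler("xyz",s["tcp_rot"],degrees=True).as_matrix();print("jaw",np.degrees(np.arctan2(R[1,1],R[0,1])),R[:,0],s["ft_force"])
cv2.imwrite("pics/c.png",cv2.resize(read_camera("scene")[130:300,320:520,::-1],None,fx=4,fy=3.5,interpolation=cv2.INTER_CUBIC)) 
E
```

```text
jaw 73.33438864182159 [ 1.44130444e-05 -1.02331438e-04 -9.99999995e-01] [-1.59370099 -0.56162876 -1.10866451]validation failed for argument at $[0]...
```

View pics/c.png

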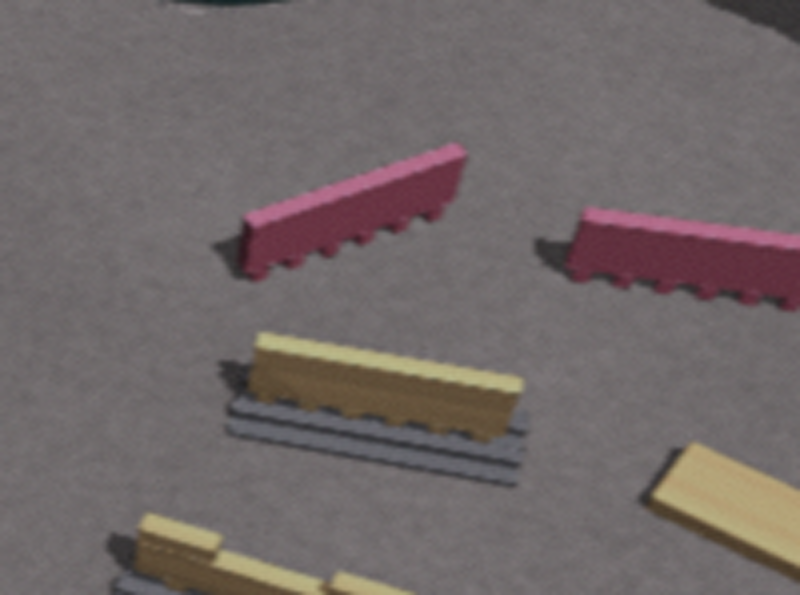

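The picture shows the plain divider in its stand, tenons down. The move was refused, so every row needs all seven fields.

```bash
python3 -m jog '[{"wx":0,"wy":0,"wz":-10,"tx":5,"ty":-7,"tz":0,"jaw":0},{"wx":0,"wy":0,"wz":-30,"tx":12,"ty":-16,"tz":0,"jaw":0},{"wx":0,"wy":0,"wz":-40,"tx":18,"ty":-24,"tz":0,"jaw":0},{"wx":0,"wy":0,"wz":-50,"tx":22,"ty":-30,"tz":0,"jaw":0},{"wx":0,"wy":0,"wz":-60,"tx":26,"ty":-35,"tz":0,"jaw":0},{"wx":0,"wy":0,"wz":-70.5,"tx":29.1,"ty":-39.3,"tz":0,"jaw":0},{"wx":0,"wy":0,"wz":-70.5,"tx":29.1,"ty":-39.3,"tz":0,"jaw":0},{"wx":0,"wy":0,"wz":-70.5,"tx":29.1,"ty":-39.3,"tz":-5,"jaw":0},{"wx":0,"wy":0,"wz":-70.5,"tx":29.1,"ty":-39.3,"tz":-9,"jaw":0},{"wx":0,"wy":0,"wz":-70.5,"tx":29.1,"ty":-39.3,"tz":-9,"jaw":0},{"wx":0,"wy":0,"wz":-70.5,"tx":29.1,"ty":-39.3,"tz":-9,"jaw":0}]'
cat > st.py <<'E'
from h import *
from scipy.spatial.transform import Rotation as Ro
s=get_state();R=Ro.from_euler("xyz",s["tcp_rot"],degrees=True).as_matrix();print(s["time_s"],"pos",s["ee_pos"].round(4),"jaw",np.degrees(np.arctan2(R[1,1],R[0,1])).round(2),R[:,0].round(4),"F",s["ft_force"].round(2),"M",s["ft_torque"].round(3),"gap",round(s["finger_gap"],3))
E
python3 st.py
```

```text
time_s: 2.12
ee_pos: [0.4705, 0.2066, 0.1419]
tcp_rot: [127.8, 89.9, 40.7]
ft_force: [-0.5, 0.6, -0.0]
finger_gap: 0.999
2.125 pos [0.4705 0.2066 0.1419] jaw 2.89 [ 8.e-04  7.e-04 -1.e+00] F [-0.54  0.59 -0.03] M [-0.045  0.073 -0.015] gap 0.999
```

```bash
python3 -m jog '[{"wx":0,"wy":0,"wz":0,"tx":0,"ty":0,"tz":-4,"jaw":0},{"wx":0,"wy":0,"wz":0,"tx":0,"ty":0,"tz":-6.5,"jaw":0},{"wx":0,"wy":0,"wz":0,"tx":0,"ty":0,"tz":-8,"jaw":0},{"wx":0,"wy":0,"wz":0,"tx":0,"ty":0,"tz":-8,"jaw":0},{"wx":0,"wy":0,"wz":0,"tx":0,"ty":0,"tz":-8,"jaw":180},{"wx":0,"wy":0,"wz":0,"tx":0,"ty":0,"tz":-8,"jaw":180},{"wx":0,"wy":0,"wz":0,"tx":0,"ty":0,"tz":-8,"jaw":180},{"wx":0,"wy":0,"wz":0,"tx":0,"ty":0,"tz":-8,"jaw":180}]' 10; python3 st.py
python3 -m jog '[{"wx":0,"wy":0,"wz":0,"tx":0,"ty":0,"tz":0,"jaw":215},{"wx":0,"wy":0,"wz":0,"tx":0,"ty":0,"tz":0,"jaw":235},{"wx":0,"wy":0,"wz":0,"tx":0,"ty":0,"tz":0,"jaw":255},{"wx":0,"wy":0,"wz":0,"tx":0,"ty":0,"tz":0,"jaw":255},{"wx":0,"wy":0,"wz":0,"tx":0,"ty":0,"tz":0,"jaw":255},{"wx":0,"wy":0,"wz":0,"tx":0,"ty":0,"tz":0,"jaw":255}]' 10; python3 st.py
```

```text
time_s: 3.12
ee_pos: [0.4703, 0.2058, 0.0606]
tcp_rot: [132.8, 90.0, 45.6]
ft_force: [0.3, -0.6, 0.2]
finger_gap: 0.609
3.125 pos [0.4703 0.2058 0.0606] jaw 2.84 [ 1.e-04  1.e-04 -1.e+00] F [ 0.27 -0.6   0.22] M [-0.053  0.103  0.028] gap 0.609
time_s: 3.88
ee_pos: [0.4704, 0.2057, 0.0605]
tcp_rot: [89.9, 90.0, 2.8]
ft_force: [3.1, -0.6, -2.4]
finger_gap: 0.127
3.875 pos [0.4704 0.2057 0.0605] jaw 2.83 [ 4.e-04  0.e+00 -1.e+00] F [ 3.11 -0.56 -2.44] M [-0.048 -0.623  0.04 ] gap 0.127
```

```bash
python3 -m jog '[{"wx":0,"wy":0,"wz":0,"tx":0,"ty":0,"tz":0,"jaw":255},{"wx":0,"wy":0,"wz":0,"tx":0,"ty":0,"tz":0,"jaw":255},{"wx":0,"wy":0,"wz":0,"tx":0,"ty":0,"tz":1,"jaw":255},{"wx":0,"wy":0,"wz":0,"tx":0,"ty":0,"tz":3,"jaw":255},{"wx":0,"wy":0,"wz":0,"tx":0,"ty":0,"tz":6,"jaw":255},{"wx":0,"wy":0,"wz":0,"tx":0,"ty":0,"tz":9,"jaw":255},{"wx":0,"wy":0,"wz":0,"tx":0,"ty":0,"tz":10,"jaw":255},{"wx":0,"wy":0,"wz":0,"tx":0,"ty":0,"tz":10,"jaw":255},{"wx":0,"wy":0,"wz":0,"tx":0,"ty":0,"tz":10,"jaw":255}]' 30; python3 st.py
python3 - <<'E'
from h import *
im=cv2.cvtColor(read_camera("scene"),cv2.COLOR_RGB2BGR);cv2.imwrite("pics/d0.png",im);t=cv2.cvtColor(read_camera("top"),cv2.COLOR_RGB2BGR);cv2.imwrite("pics/d1.png",t)
f=lambda a:cv2.resize(a,(400,400),interpolation=cv2.INTER_CUBIC)
cv2.imwrite("pics/d.png",np.hstack([f(im[120:320,320:520]),f(t[180:340,160:320])]))
E
```

```text
time_s: 5.0
ee_pos: [0.4696, 0.2055, 0.1594]
tcp_rot: [-61.8, 89.9, -148.9]
ft_force: [-0.6, -0.1, -1.2]
finger_gap: 0.126
5.0 pos [0.4696 0.2055 0.1594] jaw 2.85 [-1.5e-03 -9.0e-04 -1.0e+00] F [-0.6  -0.1  -1.23] M [-0.1    0.041 -0.034] gap 0.126
```

View pics/d.png

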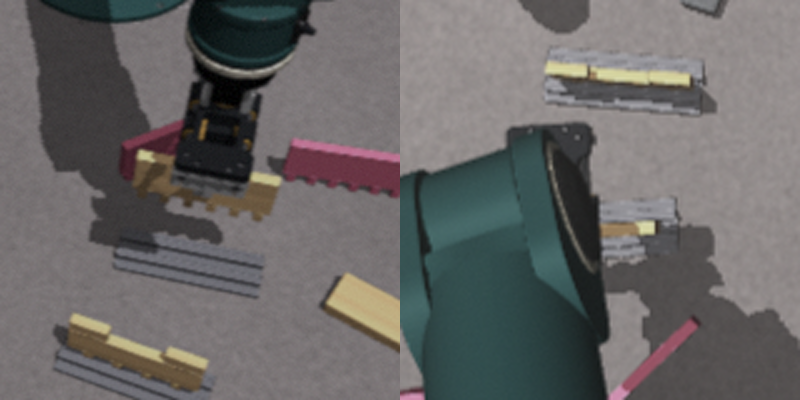

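The divider is lifted (scene 410,215) and hangs level with its tenons clear. The other divider is untouched. Next I'll carry it over the slots.

```bash
python3 -m jog '[{"wx":0,"wy":0,"wz":-2,"tx":0.2,"ty":-4,"tz":0,"jaw":255},{"wx":0,"wy":0,"wz":-4,"tx":0.4,"ty":-9,"tz":0,"jaw":255},{"wx":0,"wy":0,"wz":-6,"tx":0.6,"ty":-14,"tz":0,"jaw":255},{"wx":0,"wy":0,"wz":-8,"tx":0.9,"ty":-19.5,"tz":0,"jaw":255},{"wx":0,"wy":0,"wz":-10,"tx":1.1,"ty":-25,"tz":0,"jaw":255},{"wx":0,"wy":0,"wz":-12,"tx":1.3,"ty":-30,"tz":0,"jaw":255},{"wx":0,"wy":0,"wz":-14,"tx":1.5,"ty":-35,"tz":0,"jaw":255},{"wx":0,"wy":0,"wz":-16,"tx":1.8,"ty":-40,"tz":0,"jaw":255},{"wx":0,"wy":0,"wz":-16.5,"tx":1.93,"ty":-44.1,"tz":0,"jaw":255},{"wx":0,"wy":0,"wz":-16.5,"tx":1.93,"ty":-44.1,"tz":-2,"jaw":255},{"wx":0,"wy":0,"wz":-16.5,"tx":1.93,"ty":-44.1,"tz":-5,"jaw":255},{"wx":0,"wy":0,"wz":-16.5,"tx":1.93,"ty":-44.1,"tz":-5,"jaw":255}]' 30
python3 -m jog '[{"wx":0,"wy":0,"wz":0,"tx":0,"ty":0,"tz":-1,"jaw":255},{"wx":0,"wy":0,"wz":0,"tx":0,"ty":0,"tz":-1,"jaw":255},{"wx":0,"wy":0,"wz":0,"tx":0,"ty":0,"tz":-1,"jaw":255},{"wx":0,"wy":0,"wz":0,"tx":0,"ty":0,"tz":-1,"jaw":255}]'
python3 st.py
python3 - <<'E'
from h import *
im=cv2.cvtColor(read_camera("scene"),cv2.COLOR_RGB2BGR);cv2.imwrite("pics/e0.png",im);t=cv2.cvtColor(read_camera("top"),cv2.COLOR_RGB2BGR);cv2.imwrite("pics/e1.png",t)
f=lambda a:cv2.resize(a,(400,400),interpolation=cv2.INTER_CUBIC)
cv2.imwrite("pics/e.png",np.hstack([f(im[150:260,170:280]),f(t[210:310,360:460])]))
E
```

```text
time_s: 6.6
ee_pos: [0.4881, -0.2349, 0.1085]
tcp_rot: [-86.8, 89.8, 169.6]
ft_force: [0.2, 0.4, -0.2]
finger_gap: 0.127
time_s: 7.1
ee_pos: [0.4897, -0.2353, 0.1009]
tcp_rot: [91.1, 90.0, -12.6]
ft_force: [-0.1, -0.1, -1.5]
finger_gap: 0.125
7.1 pos [ 0.4897 -0.2353  0.1009] jaw -13.66 [ 6.e-04 -1.e-04 -1.e+00] F [-0.09 -0.06 -1.49] M [-0.124  0.123 -0.049] gap 0.125
```

View pics/e.png

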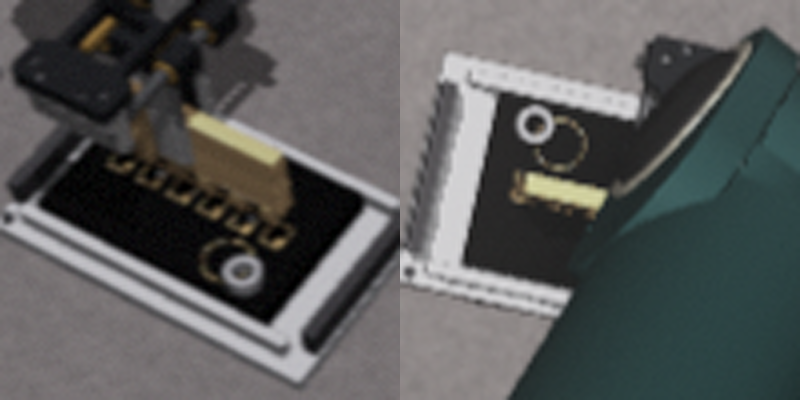

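The divider hangs just above the slot row. I'll overlay the predicted outlines to check both estimates against each other.

```bash
cat > ov.py <<'E'
from h import *
c=np.array([.4897,-.2350]);a=np.radians(-13.7);X=np.array([np.cos(a),np.sin(a)]);Y=np.array([-np.sin(a),np.cos(a)])
def P(cam,x,y,z,o=c): q=o+x*X+y*Y; r,cc=proj(cam,[*q,z]); return r,cc
def crop(fn,cam,box,k,tcp=None):
    r0,r1,c0,c1=box;im=cv2.resize(cv2.imread(fn)[r0:r1,c0:c1],None,fx=k,fy=k,interpolation=cv2.INTER_CUBIC)
    def poly(pts,col,o):
        p=np.array([[(q[1]+.5-c0)*k,(q[0]+.5-r0)*k] for q in (P(cam,*u,o=o) for u in pts)]);cv2.polylines(im,[np.round(p*8).astype(int)],True,col,1,cv2.LINE_AA,3)
    for i in range(6):
        y=(i-2.5)*.024;poly([(s*.0071,y+t*.0058,.03) for s,t in((1,1),(1,-1),(-1,-1),(-1,1))],(0,255,0),c)
    if tcp is not None:
        o=np.array(tcp[:2]);poly([(s*.006,t*.071,tcp[2]+.0095) for s,t in((1,1),(1,-1),(-1,-1),(-1,1))],(255,0,255),o)
        poly([(.006,-.071,tcp[2]-.0405),(.006,.071,tcp[2]-.0405)],(255,0,255),o)
    return im
if __name__=="__main__":
    tcp=get_state()["ee_pos"]
    a=crop("pics/scene0.png","scene",(175,245,180,270),5);b=crop("pics/top0.png","top",(235,290,375,455),5)
    d=crop("pics/e0.png","scene",(170,240,185,265),5,tcp);e=crop("pics/e1.png","top",(235,290,375,455),5,tcp)
    C=np.zeros((640,860,3),np.uint8)
    C[:a.shape[0],:a.shape[1]]=a;C[:d.shape[0],455:455+d.shape[1]]=d;C[355:355+b.shape[0],:b.shape[1]]=b;C[355:355+e.shape[0],455:455+e.shape[1]]=e
    cv2.imwrite("pics/f.png",cv2.resize(C,(800,595),interpolation=cv2.INTER_AREA))
E
python3 ov.py
```

```text
(no output)
```

View pics/f.png

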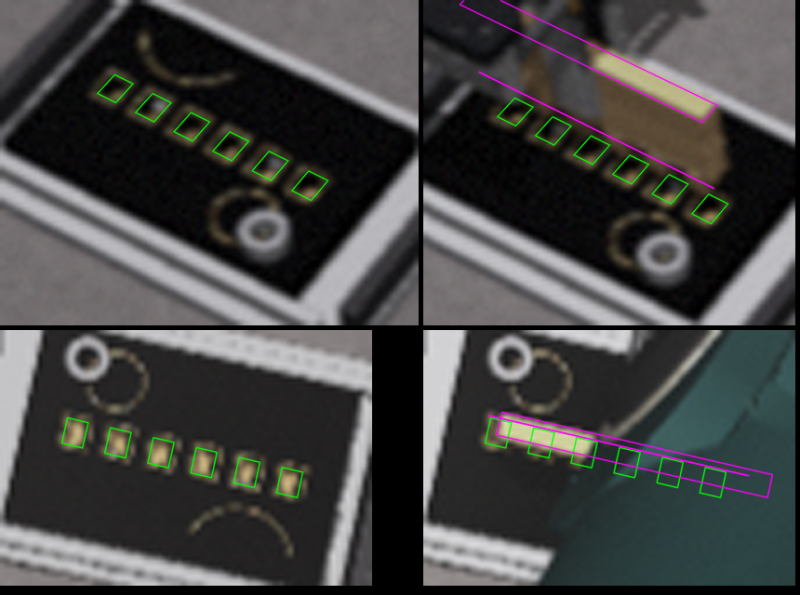

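Slots match in both cameras. Along the row the divider agrees too. Across the row it looks about 1 mm to the -x side, so I'll shift +1 mm and descend by feel.

```bash
python3 -m jog '[{"wx":0,"wy":0,"wz":0,"tx":0.1,"ty":-0.02,"tz":-0.8,"jaw":255},{"wx":0,"wy":0,"wz":0,"tx":0.1,"ty":-0.02,"tz":-1.3,"jaw":255},{"wx":0,"wy":0,"wz":0,"tx":0.1,"ty":-0.02,"tz":-1.3,"jaw":255},{"wx":0,"wy":0,"wz":0,"tx":0.1,"ty":-0.02,"tz":-1.3,"jaw":255}]';python3 st.py; python3 -m jog '[{"wx":0,"wy":0,"wz":0,"tx":0,"ty":0,"tz":-0.1,"jaw":255},{"wx":0,"wy":0,"wz":0,"tx":0,"ty":0,"tz":-0.2,"jaw":255},{"wx":0,"wy":0,"wz":0,"tx":0,"ty":0,"tz":-0.3,"jaw":255},{"wx":0,"wy":0,"wz":0,"tx":0,"ty":0,"tz":-0.35,"jaw":255},{"wx":0,"wy":0,"wz":0,"tx":0,"ty":0,"tz":-0.35,"jaw":255}]';python3 st.py
```

```text
time_s: 7.7
ee_pos: [0.4905, -0.2355, 0.0874]
tcp_rot: [-41.0, 90.0, -144.7]
ft_force: [0.2, 0.4, -1.6]
finger_gap: 0.126
7.7 pos [ 0.4905 -0.2355  0.0874] jaw -13.67 [-2.e-04 -1.e-04 -1.e+00] F [ 0.24  0.4  -1.55] M [-0.069  0.116  0.012] gap 0.126
time_s: 8.32
ee_pos: [0.4905, -0.2355, 0.0839]
tcp_rot: [-51.3, 90.0, -155.0]
ft_force: [0.4, 1.0, -1.7]
finger_gap: 0.128
8.325 pos [ 0.4905 -0.2355  0.0839] jaw -13.66 [-1.e-04 -1.e-04 -1.e+00] F [ 0.43  1.04 -1.67] M [-0.146  0.016 -0.04 ] gap 0.128
```

```bash
python3 -m jog '[{"wx":0,"wy":0,"wz":0,"tx":0,"ty":0,"tz":-0.05,"jaw":255},{"wx":0,"wy":0,"wz":0,"tx":0,"ty":0,"tz":-0.1,"jaw":255},{"wx":0,"wy":0,"wz":0,"tx":0,"ty":0,"tz":-0.1,"jaw":255}]';python3 st.py; python3 -m jog '[{"wx":0,"wy":0,"wz":0,"tx":0,"ty":0,"tz":-0.05,"jaw":255},{"wx":0,"wy":0,"wz":0,"tx":0,"ty":0,"tz":-0.1,"jaw":255},{"wx":0,"wy":0,"wz":0,"tx":0,"ty":0,"tz":-0.1,"jaw":255}]';python3 st.py
```

```text
time_s: 8.7
ee_pos: [0.4905, -0.2354, 0.0829]
tcp_rot: [-82.8, 90.0, 173.6]
ft_force: [0.5, 0.3, -0.9]
finger_gap: 0.123
8.7 pos [ 0.4905 -0.2354  0.0829] jaw -13.66 [-1.e-04  0.e+00 -1.e+00] F [ 0.54  0.34 -0.86] M [-0.084  0.053 -0.016] gap 0.123
time_s: 9.07
ee_pos: [0.4905, -0.2354, 0.0819]
tcp_rot: [-87.5, 90.0, 168.8]
ft_force: [0.1, -0.6, -1.8]
finger_gap: 0.124
9.075 pos [ 0.4905 -0.2354  0.0819] jaw -13.66 [-2.e-04  0.e+00 -1.e+00] F [ 0.07 -0.58 -1.79] M [-0.069  0.019 -0.028] gap 0.124
```

```bash
for i in 1 2 3; do python3 -m jog '[{"wx":0,"wy":0,"wz":0,"tx":0,"ty":0,"tz":-0.05,"jaw":255},{"wx":0,"wy":0,"wz":0,"tx":0,"ty":0,"tz":-0.1,"jaw":255},{"wx":0,"wy":0,"wz":0,"tx":0,"ty":0,"tz":-0.1,"jaw":255}]' >/dev/null;python3 st.py; done
```

```text
9.45 pos [ 0.4905 -0.2355  0.0809] jaw -13.66 [-1.e-04  0.e+00 -1.e+00] F [ 0.02 -0.37 -1.93] M [-0.135  0.052 -0.004] gap 0.127
9.825 pos [ 0.4905 -0.2354  0.0799] jaw -13.66 [-2.e-04  0.e+00 -1.e+00] F [-0.14 -0.77 -1.26] M [-0.033  0.11  -0.008] gap 0.13
10.2 pos [ 0.4905 -0.2355  0.0789] jaw -13.66 [-1.e-04 -1.e-04 -1.e+00] F [-0.16 -0.17 -0.73] M [-0.075  0.054 -0.022] gap 0.125
```

It is about 5.6 mm deep with no side force, so the tenons are in. I'll continue to the pads.

```bash
for i in 1 2 3 4 5 6; do python3 -m jog '[{"wx":0,"wy":0,"wz":0,"tx":0,"ty":0,"tz":-0.05,"jaw":255},{"wx":0,"wy":0,"wz":0,"tx":0,"ty":0,"tz":-0.1,"jaw":255},{"wx":0,"wy":0,"wz":0,"tx":0,"ty":0,"tz":-0.1,"jaw":255}]' >/dev/null;python3 st.py; done
```

```text
10.575 pos [ 0.4908 -0.2356  0.0781] jaw -13.66 [ 5.e-04 -3.e-04 -1.e+00] F [ 1.84 -0.52  1.67] M [-0.146 -0.345  0.039] gap 0.121
10.95 pos [ 0.4911 -0.2356  0.0772] jaw -13.66 [ 1.1e-03 -5.0e-04 -1.0e+00] F [ 5.45 -1.2   2.56] M [-0.419 -1.33   0.014] gap 0.126
11.325 pos [ 0.4913 -0.2357  0.0763] jaw -13.65 [ 1.5e-03 -7.0e-04 -1.0e+00] F [ 7.24 -2.39  2.93] M [-0.502 -1.69   0.027] gap 0.124
11.7 pos [ 0.4915 -0.2358  0.0754] jaw -13.65 [ 1.9e-03 -9.0e-04 -1.0e+00] F [ 6.67 -0.79  4.73] M [-0.55  -1.81  -0.014] gap 0.126
12.075 pos [ 0.4916 -0.2358  0.0744] jaw -13.65 [ 0.002 -0.001 -1.   ] F [ 7.52 -1.66  3.67] M [-0.547 -1.95   0.015] gap 0.126
12.45 pos [ 0.4916 -0.2358  0.0733] jaw -13.65 [ 0.0021 -0.001  -1.    ] F [ 8.4  -1.7   1.89] M [-0.71  -2.111 -0.03 ] gap 0.125
```

```bash
python3 -m jog '[{"wx":0,"wy":0,"wz":0,"tx":0.08,"ty":-0.02,"tz":-0.05,"jaw":255},{"wx":0,"wy":0,"wz":0,"tx":0.08,"ty":-0.02,"tz":-0.1,"jaw":255},{"wx":0,"wy":0,"wz":0,"tx":0.08,"ty":-0.02,"tz":-0.1,"jaw":255}]' >/dev/null;python3 st.py;for i in 1 2 3; do python3 -m jog '[{"wx":0,"wy":0,"wz":0,"tx":0,"ty":0,"tz":-0.05,"jaw":255},{"wx":0,"wy":0,"wz":0,"tx":0,"ty":0,"tz":-0.05,"jaw":255},{"wx":0,"wy":0,"wz":0,"tx":0,"ty":0,"tz":-0.05,"jaw":255}]' >/dev/null;python3 st.py; done
```

```text
12.825 pos [ 0.4921 -0.2359  0.0722] jaw -13.65 [ 1.4e-03 -7.0e-04 -1.0e+00] F [ 5.75 -2.37  1.25] M [-0.604 -1.823 -0.011] gap 0.128
13.2 pos [ 0.4921 -0.2359  0.0717] jaw -13.65 [ 1.4e-03 -8.0e-04 -1.0e+00] F [ 6.76 -1.4   1.13] M [-0.591 -1.822  0.023] gap 0.123
13.575 pos [ 0.4921 -0.2359  0.0712] jaw -13.65 [ 1.4e-03 -7.0e-04 -1.0e+00] F [ 7.11 -1.45  0.43] M [-0.584 -1.811  0.013] gap 0.125
13.95 pos [ 0.4921 -0.2359  0.0707] jaw -13.65 [ 1.4e-03 -8.0e-04 -1.0e+00] F [ 6.82 -2.28  1.43] M [-0.576 -1.822  0.056] gap 0.122
```

```bash
for i in 1 2 3 4; do python3 -m jog '[{"wx":0,"wy":0,"wz":0,"tx":0,"ty":0,"tz":-0.05,"jaw":255},{"wx":0,"wy":0,"wz":0,"tx":0,"ty":0,"tz":-0.05,"jaw":255},{"wx":0,"wy":0,"wz":0,"tx":0,"ty":0,"tz":-0.05,"jaw":255}]' >/dev/null;python3 st.py; done
```

```text
14.325 pos [ 0.4922 -0.2359  0.0704] jaw -13.66 [ 1.7e-03 -6.0e-04 -1.0e+00] F [ 5.27 -0.69  6.8 ] M [-0.337 -1.431  0.055] gap 0.126
14.7 pos [ 0.4922 -0.2359  0.0704] jaw -13.65 [ 1.9e-03 -4.0e-04 -1.0e+00] F [ 2.32  1.66 17.79] M [ 0.113 -0.501  0.061] gap 0.126
15.075 pos [ 0.4922 -0.2359  0.0703] jaw -13.66 [ 0.0021 -0.     -1.    ] F [-1.54  3.03 28.64] M [0.637 0.382 0.041] gap 0.127
15.45 pos [ 0.4922 -0.236   0.0702] jaw -13.66 [ 2.3e-03  2.0e-04 -1.0e+00] F [-3.77  4.96 38.49] M [0.959 1.172 0.044] gap 0.127
```

It stops firmly at TCP z 0.0704, against a prediction of 0.0705. I'll ease the load, release and retreat.

```bash
python3 -m jog '[{"wx":0,"wy":0,"wz":0,"tx":0,"ty":0,"tz":0.15,"jaw":255},{"wx":0,"wy":0,"wz":0,"tx":0,"ty":0,"tz":0.15,"jaw":255},{"wx":0,"wy":0,"wz":0,"tx":0,"ty":0,"tz":0.15,"jaw":235},{"wx":0,"wy":0,"wz":0,"tx":0,"ty":0,"tz":0.15,"jaw":215},{"wx":0,"wy":0,"wz":0,"tx":0,"ty":0,"tz":0.15,"jaw":195},{"wx":0,"wy":0,"wz":0,"tx":0,"ty":0,"tz":0.15,"jaw":160},{"wx":0,"wy":0,"wz":0,"tx":0,"ty":0,"tz":0.15,"jaw":160},{"wx":0,"wy":0,"wz":0,"tx":0,"ty":0,"tz":0.15,"jaw":160}]' ;python3 st.py
```

```text
time_s: 16.45
ee_pos: [0.4912, -0.2356, 0.0699]
tcp_rot: [-90.1, 90.0, 166.2]
ft_force: [0.3, -0.1, -0.2]
finger_gap: 0.373
16.45 pos [ 0.4912 -0.2356  0.0699] jaw -13.66 [-3.e-04  1.e-04 -1.e+00] F [ 0.29 -0.07 -0.25] M [-0.062  0.042  0.005] gap 0.373
```

Released with zero force. I'll lift and swing away to look.

```bash
python3 -m jog '[{"wx":0,"wy":0,"wz":0,"tx":0,"ty":0,"tz":2,"jaw":160},{"wx":0,"wy":0,"wz":0,"tx":0,"ty":0,"tz":6,"jaw":160},{"wx":0,"wy":0,"wz":0,"tx":0,"ty":0,"tz":11,"jaw":160},{"wx":0,"wy":0,"wz":0,"tx":0,"ty":0,"tz":15,"jaw":160},{"wx":0,"wy":0,"wz":0,"tx":0,"ty":5,"tz":15,"jaw":160},{"wx":0,"wy":0,"wz":0,"tx":0,"ty":11,"tz":15,"jaw":160},{"wx":0,"wy":0,"wz":0,"tx":0,"ty":17,"tz":15,"jaw":160},{"wx":0,"wy":0,"wz":0,"tx":0,"ty":22,"tz":15,"jaw":160},{"wx":0,"wy":0,"wz":0,"tx":0,"ty":26,"tz":15,"jaw":160},{"wx":0,"wy":0,"wz":0,"tx":0,"ty":26,"tz":15,"jaw":160},{"wx":0,"wy":0,"wz":0,"tx":0,"ty":26,"tz":15,"jaw":160}]' >/dev/null;python3 st.py
python3 - <<'E'
from ov import *
for n,c in (("g0","scene"),("g1","top")): cv2.imwrite(f"pics/{n}.png",cv2.cvtColor(read_camera(c),cv2.COLOR_RGB2BGR))
p=[.4912,-.2356,.0704]
A=crop("pics/g0.png","scene",(165,245,185,265),5,p);B=crop("pics/g1.png","top",(225,305,375,455),5,p)
cv2.imwrite("pics/g.png",np.hstack([A,B]))
E
```

```text
17.825 pos [0.4913 0.0235 0.2207] jaw -13.7 [ 7.e-04 -1.e-04 -1.e+00] F [ 0.13  0.06 -0.22] M [-0.06   0.003  0.012] gap 0.375
```

View pics/g.png

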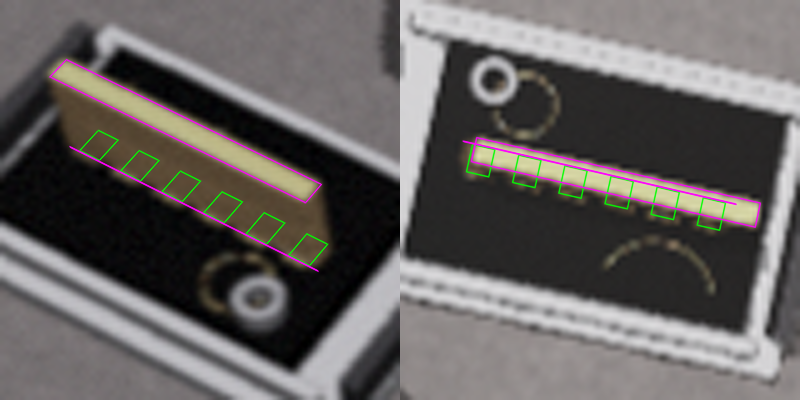

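The divider stands upright and straight. Its outline matches the predicted seated pose in both views, with the shoulders on the board all along and the collar undisturbed. I'm handing in.

```bash
python3 -c "
from rig import *;print(close_job())"
```

```text
the job is handed in; nothing more can be done
None
```

The six-tenon divider is seated in the slot row and released, and the job is handed in at about 18 s on the robot's clock. No verdict was reported.

- **Pick-up:** I took the plain-topped divider from the nearer stand, gripped it at 30 N and carried it over the row found in the camera images.
- **Seating:** I lowered it in 0.5–1 mm steps with almost no force for the first 6 mm. The sprung pads then pushed back with up to about 8 N sideways and 5 N vertically. It stopped firmly at TCP z 0.0704 m (0.0705 m expected), and the highest wrist force was about 39 N, below the 70 N limit.
- **Release:** I eased the load and opened the gripper; the measured force was back to zero. The arm then lifted clear.
- **Last checks:** in both cameras the outline matches the predicted seated pose, upright and with its shoulders on the board, and the collar looks unmoved. I did not re-measure the other divider or the remaining bystanders after placing.
- **Problems:** the first move was refused because its rows lacked some fields, and nothing moved. Before lowering, the cameras suggested the divider sat about 1 mm to the -x side, so I shifted it. No check failed.

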